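Pry open the pump cover and hold the sprung pressure arm back

ROBOT

A 6-joint arm with a two-finger parallel gripper is mounted at the origin on the work surface. World frame = base frame: x ahead of the robot, y to its left, z up, the work surface at z = 0. Lengths are in mm, angles in rad, forces in N, time in s.
With the tool pointing down it reaches from about 350 to 725 mm from the base axis. Payload 6 kg.
Tool frame: the origin (TCP) lies midway between the tips of the shut fingers; the grasp point (between the pads) lies bot.hold_point_z behind it (bot.hold_point_z is the distance from the TCP to the grasp point, in mm); z points along the fingers, y is the direction in which the jaws open and shut (so a half turn about z gives the same grasp; the last joint's range is limited). The gripper opens to 85 mm and grips with 20 to 120 N. Pads are 22 mm wide; open, the fingers measure 114 mm over their backs; the gripper's body (76 mm by 85 mm) begins 54 mm behind the grasp point. The pads swing forward as they close: fully open they stand 13 mm farther back than shut.
Start: joints at [-0.979, 0.04, 0.085, 0, -1.615, -0.334], TCP at [152.98, -580.143, 195.961] pointing down, gripper open.
Joint ranges: [-2.56, 2.56], [-1.29, 2.01], [-1.08, 1.49], [-3.29, 1.98], [-2.81, -0.18], [-2.99, 2.99]. Speed limits (rad/s): [2.57, 2.57, 3.01, 3.14, 3.14, 3.14].

INTERFACE

Orientations are given as a unit quaternion [w, x, y, z].
In Python, from workcell import bot gives the robot as it stands.
- The arm moves only by the tool apply_moves, never from a script. Its argument "moves" is a list of rows, each a list of 3 entries, a list of its own where there are three numbers: the turn, a rotation vector about the world's x, y, z in degrees, then the shift along the world's x, y, z in mm, then the opening, from -1 (shut) to 1 (fully open). A call has 1 to 10 rows; each row is the pose to reach, as a shift and turn from the pose measured when the call began; what a row does not reach only later rows make up. A row lasts 1/8 s, in which the tool goes at most 62.5 mm and 10.7 degrees, less where a joint would pass 70% of its speed; a pose out of reach is approached as far as the arm can. A call with a gripper value outside its range is refused whole. The fingers move at their own pace and stop on an object; "force" is the grip in N (left out, the last holds). Time passes only in rows, so rows that repeat a pose let the fingers close. It gives the time, the measured TCP pose, the force and the opening at its end, in the units of the state.
- bot.state(): the state, without advancing time (a new reading comes with each control period).
- bot.snapshot(name): name is "scene" or "top"; returns a dict with "image" (400x640x3 uint8, red, green, blue), "fx", "fy", "cx", "cy" (pixels), "R" (3x3) and "t" (3): a world point X has camera coordinates R X + t. Camera axes: x right, y down, z forward; pixel columns grow to the right and rows downward; lengths in mm; the calibration is good to about 2 mm. A picture is of the moment at which its call begins. There is no depth.
- bot.finish_job(): hands the job in, once; it reports no verdict.
The state is a dict: "clock": time; "qpos": joint angles; "joint_vel": joint speeds; "joint_efforts": joint torques, N m; "ee_pos": TCP position; "tool_rot": TCP orientation; "ft_force": force on the tool from outside, world axes, zero at the start; "ft_torque": the same for the moment, N m; "width": finger opening in mm.
Only numpy, scipy, OpenCV 4.12 (cv2) and the standard library are available. Lean on these libraries where they do the work, as an engineer would, in place of code of your own. Each camera call takes 0.05 s, during which the arm holds its last target. There are 200 camera calls.

TASK

The small peristaltic pump on the microscope bench is about to get new tubing. With the wooden-handled spatula, lever up the pump's snapped-shut clear cover at its pry slot, open the cover fully back, and lay the spatula down on the bench again, lowering it rather than dropping it. Then, with the fingers, push the sprung pressure arm away from the rotor, past the ratchet click and right back to its end stop, and keep it pushed there: the program finishes while still holding it, and the other things on the bench stay where they are.

Things in the scene. Friction and masses are not known exactly. Their poses are not given: they have to be found in the camera images.
- pump: peristaltic pump, off-white housing 184 (x) x 180 (y) x 119 mm high, fixed, place and yaw vary. Origin: centre of its underside on the bench, z up. On its +y side a dark control panel 34 mm deep, 72 mm high (knob out to y 139). Its top is an open well with walls 8 mm thick up to z 115; the clear cover lies on them, hinged along the +x edge; the pry slot is in the -x wall.
- well_free (a point): centre of the free part of the well's floor: pump x -50, y 42, at deck height z 86. Axes as pump. The well inside spans pump x -84 to 84, y -82 to 82. Nothing stands between x -80 and -30, y 8 to 78, so fingers can be lowered there when the cover is open. The rotor (four white rollers, outer radius 28, top z 113) has its centre at pump x 18, y 45.
- pry_slot (a point): centre of the pry slot's mouth on the outer face of the pump's -x wall: 44 mm wide (pump y), 10 mm high, from the sill at z 105 to the cover's underside at z 115. It goes through the 8 mm wall into the well, which is empty behind it for 20 mm at least. The blade goes in level, along the pump's +x. Axes as pump.
- cover_lip (a point): middle of the underside of the cover's free edge, right above the slot when closed; 184 mm from the hinge axis. Three short ribs on top mark the place.
- cover_hinge (a joint): cover angle: 0 shut, 1.95 rad fully open at its stop, leaning back past upright (1.57). Two snap catches hold it shut: 4 to 5 N up at the free edge frees it within 0.06 rad; then it swings freely, falls shut if let go short of upright and falls open by itself past it. Hinge axis: along the pump's y at x 92, z 117; the free edge rises, then goes towards the pump's +x.
- cover: the clear cover panel, 184 x 178 x 4 mm, 130 g; origin on the hinge axis, mid-width; its own -x points from the hinge to the free edge.
- spatula: flat-bladed lab spatula, about 70 g, lying on the bench: wooden handle 104 x 16 x 16 mm with brass pins, then a straight stiff steel blade 14 mm wide, 2 mm thick. Origin: on the handle's underside; x along the blade, z up. The handle runs from x -60 to 44, the blade to its tip at x 126, at the middle of the handle's height (z 8). Balance point near x 5.
- spatula_tip (a point): end of the spatula's blade, middle of its thickness; axes as spatula.
- finger_post (a point): top centre of the pressure arm's upright post, a pin 10 mm across, top at z 112, 26 mm above the deck. The upper 10 mm is bare pin; below, the arm's bar, 12 mm wide, is 5 to 17 mm above the deck and ends 7 mm past the post; pushing the bar's side at the post is as good. At rest the post is at pump x -54, y -2, 120 mm from the arm's vertical pivot at pump x 66, y -2.
- pressure_arm: the aluminium pressure arm with its curved bed beside the rotor; origin at its pivot, 85.5 mm above the bench; its own -x points along the arm to the post, z up.
- bed_pivot (a joint): pressure arm angle: 0 at rest by the rotor, grows as the post is pushed towards the pump's -y (away from the rotor), 0.36 rad at the end stop (post moved 43 mm). The spring pushes back with about 4.5 N at the post at rest, 9 N at the stop. By about 0.25 the ratchet has clicked; let go then, the arm springs back to the caught place near 0.24, short of the stop.
- pawl (a joint): angle of the dark steel ratchet pawl beside the arm's toothed sector: 0 at rest, lifts to about 0.1 rad while the tooth passes, back to 0 once it has dropped behind the tooth (the click).
- forceps: steel forceps, 150 x 10 x 9 mm, lying near the spatula; bystander. Origin under its centre, x along it.
- marker: marker pen with black cap, 132 x 14 mm; bystander. Origin under its centre.
- petri_dish: round covered dish, 94 mm across, 15 mm high; bystander. Origin under its centre.
- slide_box: closed grey slide box, 100 x 88 x 34 mm; bystander. Origin under its centre.
- tube_rack: red grid rack with capped tubes, 110 x 210 mm, 90 mm high; bystander. Origin under its centre.
- reagent_bottle: brown glass bottle, 68 mm across, 135 mm high; bystander. Origin under its centre.
- beaker: empty glass beaker, 76 mm across, 95 mm high; bystander. Origin under its centre.

How it is judged (in metres and radians):
On the way, in this order (a step that is already met when the one before it is completed fails the run):
1. the cover is levered off its catches with the spatula's blade (value of joint cover_hinge between 0.1 and 1.5 rad and contact force between spatula and cover above 0.2 N), for 0.1 s.
2. the cover is fully open (value of joint cover_hinge above 1.75 rad), for 0.2 s.
3. the pressure arm is pushed past its click by the fingers: the pawl has dropped behind the tooth (value of joint bed_pivot above 0.26 rad and value of joint pawl below 0.03 rad and contact force between the fingers and pressure_arm above 2 N), for 0.1 s.
At the end, for the whole second after the job is handed in: The robot's fingers still push on the pressure arm (more than 3 N) and keep it at its end stop (joint over 0.315 of 0.36 rad, so beyond the caught place and carried by the robot alone), the pawl has dropped; the cover is open beyond 1.75 rad; the spatula lies flat on the bench, at rest, untouched (value of joint bed_pivot above 0.315 rad and value of joint pawl below 0.03 rad and contact force between the fingers and pressure_arm above 3 N and value of joint cover_hinge above 1.75 rad and height (world z) of spatula below 0.02 m and height (world z) of spatula_tip below 0.03 m and linear speed of spatula below 0.02 m/s and contact force between each of the arm, the fingers and spatula below 0.05 N); the arm keeps its last pose, push and grip.
It fails at once if the spatula is let go more than 4 cm above the bench (height (world z) of spatula above 0.04 m and contact force between the fingers and spatula below 0.05 N).
It fails at once if a bystander is pushed about (3 cm) (distance of any of forceps, marker, petri_dish, slide_box, tube_rack, reagent_bottle, beaker from where it was at the start of the episode above 0.03 m).
It also fails if it takes over 64 s, if anything falls off the work surface, if the arm or the gripper's body presses on something with over 40 N, if the wrist force passes 120 N, or if a joint passes its speed limit or range.

## Working session

There is one attempt and no reset: what is moved stays moved. The work goes in short steps, Python scripts to look and compute and a tool call to move; the robot and the scene stay as the last step left them, time stands still between calls to the robot, and variables do not carry over. Pictures are saved under pics/ and viewed, about 8 in all and at most 12, crops included, and the job is handed in when it is done.

Besides the shell and the picture viewer there is one more tool, called after "Emit:" as name(argument=value, ...) on one line, values as JSON. apply_moves: Moves the arm, as the interface text tells. Its arguments: {"type":"object","properties":{"moves":{"type":"array","items":{"type":"array"}},"force":{"type":"number"}},"required":["moves"]}

```bash
mkdir -p pics; ls; python3 - <<'E'
from workcell import bot
import cv2,numpy as np
for n in("scene","top"):
    s=bot.snapshot(n); cv2.imwrite(f"pics/{n}0.png",s["image"][:,:,::-1]); print(n,s["fx"],s["cx"],s["cy"],np.round(s["R"],4).tolist(),np.round(s["t"],1).tolist(), "campos",np.round(-np.array(s["R"]).T@s["t"],0))
st=bot.state();print({k:np.round(v,3).tolist() for k,v in st.items()},bot.hold_point_z)
E
```

```text
pics
scene 432.7228146739986 323.3865345461181 198.74734309712454 [[-0.2215, 0.9751, -0.0059], [0.8077, 0.1801, -0.5614], [-0.5464, -0.1292, -0.8275]] [75.2, -399.8, 1476.0] campos [1146.  189.  997.]
top 385.8903237686816 317.8559983724324 200.48021962027295 [[0.0123, -0.9999, 0.0066], [-0.9845, -0.0133, -0.175], [0.1751, -0.0043, -0.9845]] [23.4, 556.6, 941.8] campos [ 383.   35. 1025.]
{'clock': 0.1, 'qpos': [-0.979, 0.041, 0.084, -0.0, -1.616, -0.334], 'joint_vel': [-0.0, -0.001, 0.002, -0.001, 0.001, 0.0], 'joint_efforts': [-0.006, -36.934, 34.828, 6.952, -0.005, 0.0], 'ee_pos': [152.938, -579.821, 195.097], 'tool_rot': [-0.0, -0.129, 0.992, 0.001], 'ft_force': [-0.32, -0.381, -0.288], 'ft_torque': [0.012, -0.023, 0.028], 'width': 85.477} 18.700000000000003
```

View pics/scene0.png

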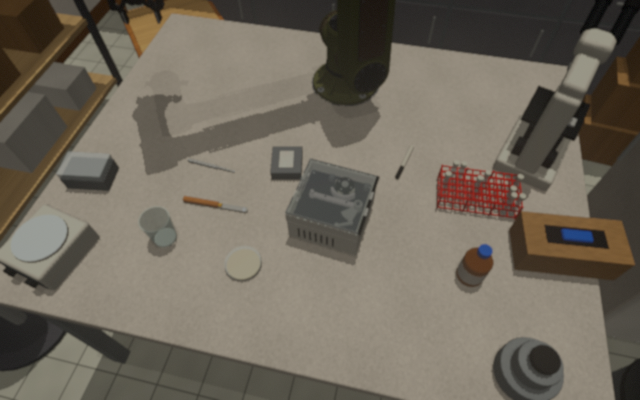

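View pics/top0.png

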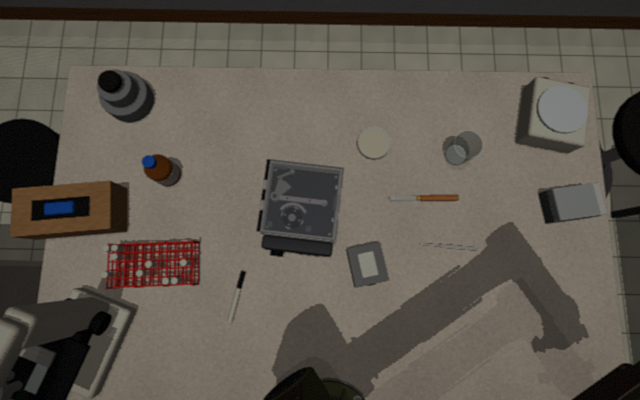

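The scene view shows the pump near (330,205) and the spatula at (183..246, 198..212). In the top view the pump is at (300,208), with its panel towards the robot and the hinge on the left. The slot therefore faces world -y. The spatula is at (388..459,198), its blade pointing at the pump.

```bash
python3 - <<'E'
import cv2,numpy as np
a=cv2.imread("pics/top0.png");b=cv2.imread("pics/scene0.png")
t=cv2.resize(a[150:265,250:350],None,fx=5,fy=5,interpolation=cv2.INTER_CUBIC)[:, :400*2]
s=cv2.resize(a[180:215,380:470],None,fx=5,fy=5,interpolation=cv2.INTER_CUBIC)
u=np.zeros((600,800,3),np.uint8)
u[:575,:500]=t
u[:175,500:800]=cv2.resize(s,(300,117)).repeat(1,0)[:117] if 0 else cv2.copyMakeBorder(cv2.resize(s,(300,117)),0,58,0,0,cv2.BORDER_CONSTANT)
c=cv2.resize(b[155:250,285:380],None,fx=3,fy=3,interpolation=cv2.INTER_CUBIC)
u[200:485,500:785]=c
cv2.imwrite("pics/crop1.png",np.clip(u*1.5,0,255).astype(np.uint8))
E
```

```text
(no output)
```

View pics/crop1.png

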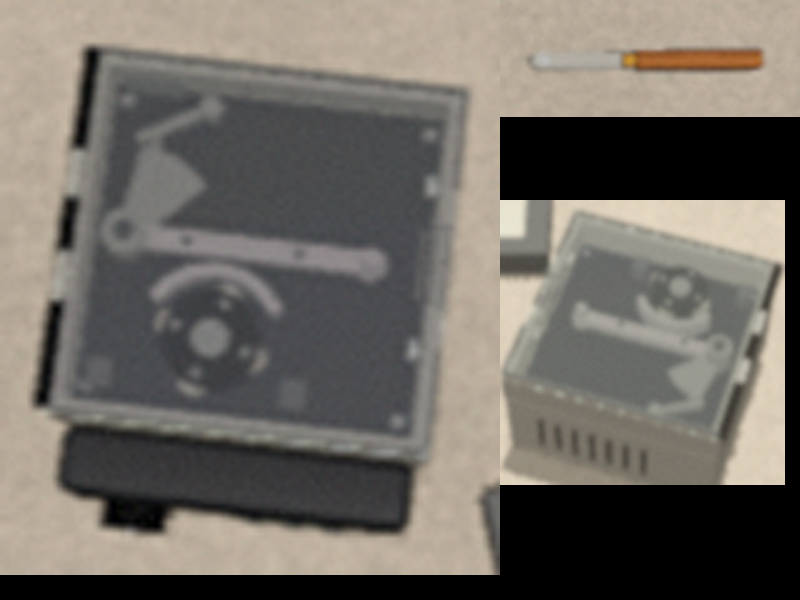

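The crop shows the cover corners, clockwise from the hinge corner, at (98,50), (467,90), (428,460) and (55,412). The post is at (373,263), the pivot at (125,231) and the rotor at (208,338). The spatula tip is at (530,60) and its handle end at (763,59).

```bash
cat > h.py <<'E'
import numpy as np,cv2
from scipy.optimize import least_squares
from scipy.spatial.transform import Rotation as Ro
def ray(s,px,z):
    R=np.array(s["R"]);c=-R.T@np.array(s["t"])
    d=R.T@np.array([(px[0]-s["cx"])/s["fx"],(px[1]-s["cy"])/s["fy"],1])
    return c+d*(z-c[2])/d[2]
def proj(s,X):
    p=np.array(s["R"])@np.array(X)+np.array(s["t"]);return np.array([s["fx"]*p[0]/p[2]+s["cx"],s["fy"]*p[1]/p[2]+s["cy"]])
def st(bot):
    s=bot.state();w=s["tool_rot"];R=Ro.from_quat([w[1],w[2],w[3],w[0]]).as_matrix()
    print("t",round(s["clock"],2),"p",np.round(s["ee_pos"],1),"z",np.round(R[:,2],3),"y",np.round(R[:,1],3),"F",np.round(s["ft_force"],1),"T",np.round(s["ft_torque"],2),"w",round(s["width"],1),"q",np.round(s["qpos"],2));return s,R
E
python3 - <<'E'
from h import *; from workcell import bot
s=bot.snapshot("top");s2=bot.snapshot("scene")
f=lambda p:((p[0]+.5)/5-.5+250,(p[1]+.5)/5-.5+150)
A=[((98,50),(92,-89,119)),((467,90),(-92,-89,119)),((428,460),(-92,89,119)),((55,412),(92,89,119)),((125,231),(66,-2,105)),((373,263),(-54,-2,112)),((208,338),(18,45,113))]
W=np.array([ray(s,f(p),m[2])[:2] for p,m in A]);M=np.array([m[:2] for _,m in A],float)
def fit(v):
    c,n=np.cos(v[2]),np.sin(v[2]);return M@np.array([[c,n],[-n,c]])+v[:2]-W
r=least_squares(lambda v:fit(v).ravel(),[400,50,1.5]);print("pump",r.x,np.degrees(r.x[2]),np.round(fit(r.x),1).tolist())
# scene check corners
c,n=np.cos(r.x[2]),np.sin(r.x[2])
for _,m in A: 
    X=[r.x[0]+c*m[0]-n*m[1],r.x[1]+n*m[0]+c*m[1],m[2]];print(m,np.round((proj(s2,X)-[285,155])*3+[500,200]))
# spatula
for nm,sn,z,roi in(("top",s,14,(180,215,380,470)),("scene",s2,14,(180,225,170,260))):
    im=sn["image"];a,b,c0,d=roi;h=cv2.cvtColor(im[a:b,c0:d],cv2.COLOR_RGB2HSV)
    m=((h[...,1]>110)&(h[...,2]>60)).astype(np.uint8);ys,xs=np.nonzero(m)
    P=np.array([ray(sn,(x+c0,y+a),z)[:2] for x,y in zip(xs,ys)])
    u,S,v=np.linalg.svd(P-P.mean(0));t=(P-P.mean(0))@v[0]
    print(nm,len(P),"mean",P.mean(0),"mid",P.mean(0)+v[0]*(t.max()+t.min())/2,"dir",v[0],np.degrees(np.arctan2(v[0][1],v[0][0])),"len",np.ptp(t))
print("tip",ray(s,(380+30/3.333,180+60/3.34),8),"end",ray(s,(380+263/3.333,180+59/3.34),8))
st(bot)
E
```

```text
pump [545.79047951  69.405407     1.46814876] 84.11872743397214 [[0.8, 1.6], [-0.6, -2.2], [1.2, -2.1], [-0.1, 5.7], [-1.8, -1.0], [1.2, -0.1], [-0.7, -1.9]]
(92, -89, 119) [718. 435.]
(-92, -89, 119) [497. 372.]
(-92, 89, 119) [572. 209.]
(92, 89, 119) [777. 262.]
(66, -2, 105) [716. 348.]
(-54, -2, 112) [579. 305.]
(18, 45, 113) [678. 283.]
top 237 mean [ 574.8870527  -289.36309112] mid [ 574.87470051 -288.73364309] dir [ 0.01962007 -0.99980751] -88.87578089467443 len 109.96554570652717
scene 185 mean [ 578.24496494 -287.67064606] mid [ 578.23550899 -287.00277115] dir [-0.01415684  0.99989979] 90.81115455027562 len 108.11198825152474
tip [ 572.94482391 -160.3056756     8.        ] end [ 576.30609081 -348.28480184    8.        ]
t 0.2 p [ 153.  -579.9  195.4] z [-0.     0.001 -1.   ] y [-0.255  0.967  0.001] F [-0.2  0.5 -0.7] T [-0.01  0.02 -0.07] w 85.3 q [-0.98  0.04  0.08 -0.   -1.62 -0.33]
```

Emit:
apply_moves(moves=[[[0, 0, 76], [423, 316, -110], 1], [[0, 0, 76], [423, 316, -110], 1], [[0, 0, 76], [423, 316, -110], 1], [[0, 0, 76], [423, 316, -110], 1], [[0, 0, 76], [423, 316, -110], 1], [[0, 0, 76], [423, 316, -110], 1], [[0, 0, 76], [423, 316, -110], 1], [[0, 0, 76], [423, 316, -110], 1], [[0, 0, 76], [423, 316, -110], 1], [[0, 0, 76], [423, 316, -110], 1]])

```text
clock: 1.45
ee_pos: [576.9, -261.6, 83.2]
tool_rot: [0.001, 0.713, -0.701, -0.002]
ft_force: [-1.3, 0.2, -0.5]
width: 85.5
```

Emit:
apply_moves(moves=[[[0, 0, 0], [0, 0, 0], 1], [[0, 0, 0], [0, 0, 0], 1]])

```text
clock: 1.7
ee_pos: [576.4, -262.2, 83.3]
tool_rot: [0.001, 0.713, -0.702, -0.002]
ft_force: [1.1, -0.8, 0.2]
width: 85.4
```

```bash
python3 - <<'E'
from h import *; from workcell import bot
s,R=st(bot)
sn=bot.snapshot("scene");im=sn["image"][:,:,::-1]
cv2.imwrite("pics/g1.png",cv2.resize(im[150:270,150:310],None,fx=4,fy=4,interpolation=cv2.INTER_CUBIC))
E
```

```text
t 1.7 p [ 576.4 -262.2   83.3] z [-0.004  0.001 -1.   ] y [-1.    -0.016  0.004] F [ 1.1 -0.8  0.2] T [ 0.    0.04 -0.02] w 85.4 q [-0.11  0.15 -0.01 -0.   -1.42  0.13]
```

View pics/g1.png

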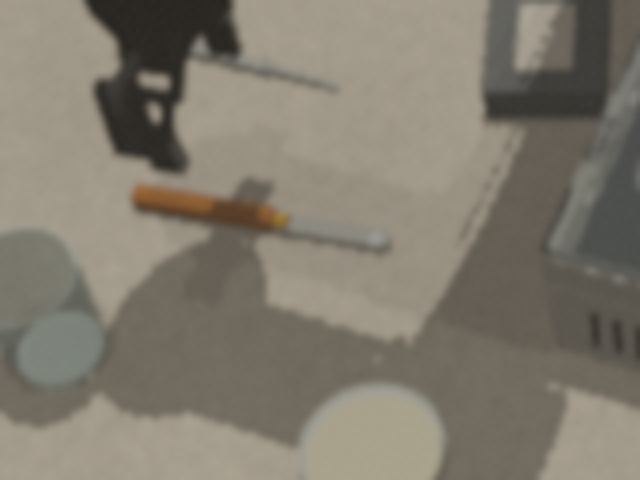

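The gripper stands above the handle, with the spatula running (135,195) to (388,240) and nothing in the way. I'll go down and grip.

Emit:
apply_moves(moves=[[[0, 0, 0], [0, 0, -50], 1], [[0, 0, 0], [0, 0, -70], 1], [[0, 0, 0], [0, 0, -80], 1], [[0, 0, 0], [0, 0, -80], 1], [[0, 0, 0], [0, 0, -80], -1], [[0, 0, 0], [0, 0, -80], -1], [[0, 0, 0], [0, 0, -80], -1], [[0, 0, 0], [0, 0, -80], -1], [[0, 0, 0], [0, 0, -80], -1], [[0, 0, 0], [0, 0, -80], -1]], force=100)

```text
clock: 3.0
ee_pos: [576.4, -262.3, 3.5]
tool_rot: [0.001, 0.713, -0.702, -0.002]
ft_force: [-0.2, 0.2, -0.1]
width: 0.3
```

Emit:
apply_moves(moves=[[[0, 0, 0], [0, 0, 0], -1], [[0, 0, 0], [0, 0, 0], -1], [[0, 0, 0], [0, 0, 0], -1], [[0, 0, 0], [0, 0, 0], -1]])

```text
clock: 3.5
ee_pos: [576.4, -262.3, 3.5]
tool_rot: [0.001, 0.713, -0.702, -0.002]
ft_force: [0.0, -0.5, 0.1]
width: 0.0
```

```bash
python3 - <<'E'
from h import *; from workcell import bot
s,R=st(bot)
out=[]
for n,(a,b,c,d) in(("scene",(170,240,165,285)),("top",(160,230,370,490))):
    sn=bot.snapshot(n);im=sn["image"][:,:,::-1]
    print(n,proj(sn,[576.4,-262.3,3.5])-[c,a])
    out.append(cv2.resize(im[a:b,c:d],None,fx=4,fy=4,interpolation=cv2.INTER_CUBIC))
cv2.imwrite("pics/g2.png",np.vstack(out))
E
```

```text
t 3.5 p [ 576.4 -262.3    3.5] z [-0.004  0.001 -1.   ] y [-1.    -0.016  0.004] F [ 0.  -0.5  0.1] T [ 0.01  0.   -0.01] w 0.0 q [-0.11  0.19 -0.1  -0.   -1.28  0.13]
scene [46.46244614 34.7688797 ]
top [56.45665816 37.51012137]
```

View pics/g2.png

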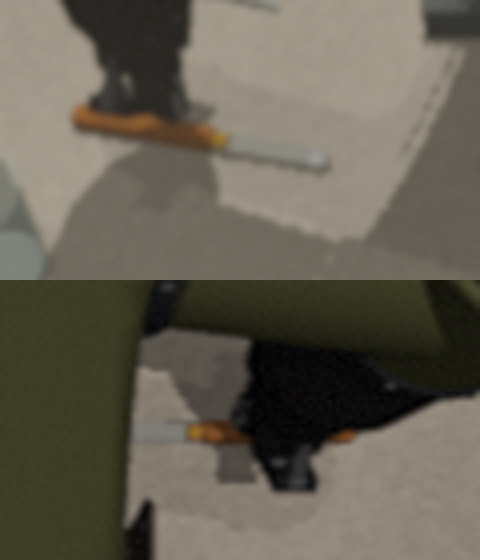

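The grasp reads shut at 0 mm, so the fingers are not on the handle. I need a closer, brightened look.

```bash
python3 - <<'E'
from h import *; from workcell import bot
out=[]
for n,(a,b,c,d) in(("scene",(135,225,165,265)),("top",(155,245,385,485))):
    sn=bot.snapshot(n);im=sn["image"][:,:,::-1][a:b,c:d]
    im=(255*(im/255.)**.45).astype(np.uint8)
    im=cv2.resize(im,(400*1,360),interpolation=cv2.INTER_CUBIC)
    p=(proj(sn,[576.4,-262.3,3.5])-[c,a])*4;q=(proj(sn,[576.4,-262.3,60])-[c,a])*4
    cv2.circle(im,tuple(int(v) for v in p),3,(0,0,255),-1);cv2.circle(im,tuple(int(v) for v in q),3,(0,255,0),-1)
    out.append(im)
cv2.imwrite("pics/g3.png",np.hstack(out))
E
```

```text
(no output)
```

View pics/g3.png

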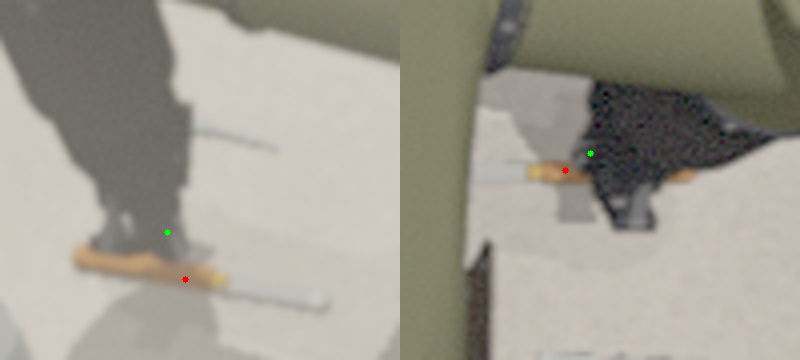

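```bash
python3 - <<'E'
from h import *; from workcell import bot
a=bot.snapshot("scene");b=bot.snapshot("top")
def tri(p,q):
    def P(s):
        K=np.array([[s["fx"],0,s["cx"]],[0,s["fy"],s["cy"]],[0,0,1]]);return K@np.c_[np.array(s["R"]),np.array(s["t"])]
    X=cv2.triangulatePoints(P(a),P(b),np.array(p,float).reshape(2,1),np.array(q,float).reshape(2,1)).ravel();X=X[:3]/X[3]
    print(np.round(X,1),"reproj",np.round(proj(a,X)-p,1),np.round(proj(b,X)-q,1))
tri((192.5,196),(442.5,210)); tri((210,198.75),(431,192.5)); tri((210,198.75),(442.5,210))
# handle/ferrule
tri((165+220/4,135+281/4),(385+135/4,155+172/4))
tri((165+78/4,135+255/4),(385+293/4,155+176/4))
E
```

```text
[ 549.8 -323.1  -14.4] reproj [3.6 0.7] [ 4.7 -1.4]
[ 581.4 -259.1   42.4] reproj [-1.3 -0.3] [-1.6  0.4]
[ 543.5 -297.8  -21.2] reproj [-4.2 -0.9] [-5.2  1.1]
[ 574.  -239.3    5.5] reproj [-0.5 -0.1] [-0.6  0.1]
[ 573.  -345.9    2.2] reproj [-0.7 -0.2] [-0.9  0.2]
```

```bash
python3 - <<'E'
from h import *; from workcell import bot
a=bot.snapshot("scene")
for X in((576,-262,83),(630,-262,96),(523,-262,96),(576,-208,96),(576,-316,96),(576,-262,170),(576,-262,250)): print(X,np.round((proj(a,X)-[150,150])*4))
print("now shut, top crop g3")
b=bot.snapshot("top")
for z in(3,22,76,150):print(z,np.round((proj(a,[576,-262,z])-[165,135])*4),np.round((proj(b,[576,-262,z])-[385,155])*4+[400,0]))
E
```

```text
(576, -262, 83) [220. 151.]
(630, -262, 96) [183. 208.]
(523, -262, 96) [245.  76.]
(576, -208, 96) [294. 155.]
(576, -316, 96) [137. 125.]
(576, -262, 170) [186.  68.]
(576, -262, 250) [152. -19.]
now shut, top crop g3
3 [187. 279.] [565. 171.]
22 [180. 264.] [573. 166.]
76 [162. 218.] [598. 150.]
150 [134. 148.] [637. 125.]
```

The fingers' tips appear about 38 mm higher in the images than the reported TCP suggests. They closed in the air above the handle. I'll reopen and lower in steps, watching the force.

Emit:
apply_moves(moves=[[[0, 0, 0], [0, 0, 0], 1], [[0, 0, 0], [0, 0, 0], 1], [[0, 0, 0], [0, 0, 0], 1], [[0, 0, 0], [0, 0, 0], 1], [[0, 0, 0], [0, 0, 0], 1], [[0, 0, 0], [0, 0, 0], 1], [[0, 0, 0], [0, 0, -5], 1], [[0, 0, 0], [0, 0, -10], 1], [[0, 0, 0], [0, 0, -15], 1], [[0, 0, 0], [0, 0, -15], 1]])

```text
clock: 5.15
ee_pos: [576.0, -262.2, -12.3]
tool_rot: [0.001, 0.713, -0.702, -0.002]
ft_force: [0.4, -0.6, 0.5]
width: 85.3
```

```bash
python3 - <<'E'
from h import *; from workcell import bot
s,R=st(bot)
out=[]
for n,(a,b,c,d) in(("scene",(135,225,165,265)),("top",(155,245,385,485))):
    sn=bot.snapshot(n);im=sn["image"][:,:,::-1][a:b,c:d]
    im=(255*(im/255.)**.45).astype(np.uint8)
    im=cv2.resize(im,(400*1,360),interpolation=cv2.INTER_CUBIC)
    for X in [(633,-262,2),(519,-262,2),(633,-262,40),(519,-262,40)]:
        p=(proj(sn,X)-[c,a])*4
        cv2.circle(im,tuple(int(v) for v in p),2,(0,0,255) if X[2]==2 else (0,255,0),-1)
    out.append(im)
cv2.imwrite("pics/g4.png",np.hstack(out))
E
```

```text
t 5.15 p [ 576.  -262.2  -12.3] z [-0.005  0.001 -1.   ] y [-1.    -0.016  0.005] F [ 0.4 -0.6  0.5] T [ 0.   -0.02 -0.  ] w 85.3 q [-0.11  0.2  -0.12 -0.   -1.25  0.13]
```

View pics/g4.png

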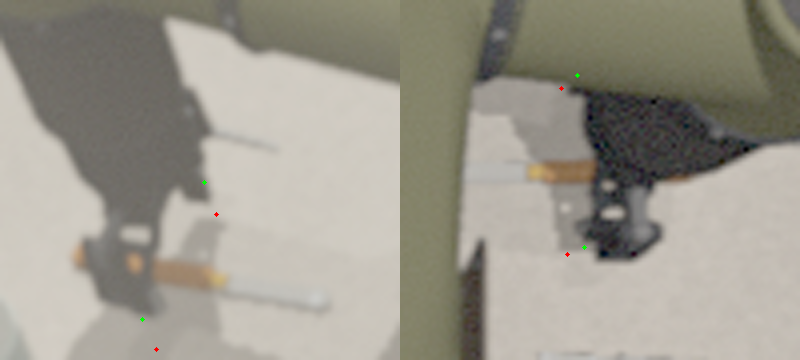

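Emit:
apply_moves(moves=[[[0, 0, 0], [0, 0, -6], 1], [[0, 0, 0], [0, 0, -12], 1], [[0, 0, 0], [0, 0, -18], 1], [[0, 0, 0], [0, 0, -22], 1], [[0, 0, 0], [0, 0, -22], 1]])

```text
clock: 5.88
ee_pos: [576.1, -262.3, -34.0]
tool_rot: [0.001, 0.713, -0.702, -0.002]
ft_force: [0.4, 0.9, 0.0]
width: 85.4
```

Emit:
apply_moves(moves=[[[0, 0, 0], [0, 0, -2], 1], [[0, 0, 0], [0, 0, -4], 1], [[0, 0, 0], [0, 0, -6], 1]])

```text
clock: 6.25
ee_pos: [576.2, -262.3, -40.1]
tool_rot: [0.001, 0.713, -0.702, -0.002]
ft_force: [-0.0, -0.4, 0.7]
width: 85.5
```

Emit:
apply_moves(moves=[[[0, 0, 0], [0, 0, 4], 1], [[0, 0, 0], [0, 0, 4], -1], [[0, 0, 0], [0, 0, 4], -1], [[0, 0, 0], [0, 0, 4], -1], [[0, 0, 0], [0, 0, 4], -1], [[0, 0, 0], [0, 0, 4], -1], [[0, 0, 0], [0, 0, 4], -1], [[0, 0, 0], [0, 0, 4], -1], [[0, 0, 0], [0, 0, 4], -1]], force=100)

```text
clock: 7.38
ee_pos: [577.5, -262.7, -34.5]
tool_rot: [0.001, 0.713, -0.701, -0.0]
ft_force: [0.6, 0.4, 5.2]
width: 13.1
```

Emit:
apply_moves(moves=[[[0, 0, 0], [0, 0, 1], -1], [[0, 0, 0], [0, 0, 4], -1], [[0, 0, 0], [0, 0, 8], -1], [[0, 0, 0], [0, 0, 12], -1], [[0, 0, 0], [0, 0, 20], -1], [[0, 0, 0], [0, 0, 30], -1], [[0, 0, 0], [0, 0, 30], -1]])

```text
clock: 8.25
ee_pos: [578.4, -262.9, -2.8]
tool_rot: [0.0, 0.713, -0.701, 0.001]
ft_force: [0.1, -0.3, -0.7]
width: 13.3
```

```bash
python3 - <<'E'
from h import *; from workcell import bot
s,R=st(bot)
out=[]
for n,(a,b,c,d) in(("scene",(135,225,165,265)),("top",(155,245,385,485))):
    sn=bot.snapshot(n);im=sn["image"][:,:,::-1][a:b,c:d]
    im=(255*(im/255.)**.45).astype(np.uint8)
    im=cv2.resize(im,(400*1,360),interpolation=cv2.INTER_CUBIC)
    out.append(im)
cv2.imwrite("pics/g5.png",np.hstack(out))
E
```

```text
t 8.25 p [ 578.4 -262.9   -2.8] z [ 0.001 -0.001 -1.   ] y [-1.    -0.016 -0.001] F [ 0.1 -0.3 -0.7] T [ 0.06 -0.04 -0.03] w 13.3 q [-0.11  0.2  -0.11  0.   -1.26  0.13]
```

View pics/g5.png

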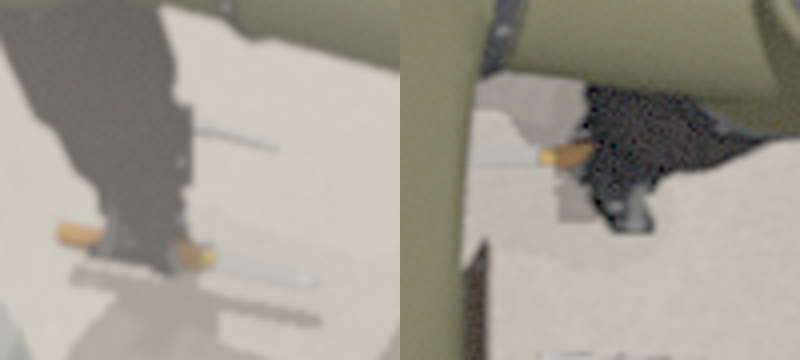

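The spatula is lifted, roughly level. In the scene half its tip is at (315,283), the ferrule at (211,258) and the rear end at (57,232). I'll intersect these rays with the vertical plane of the spatula.

```bash
cat >> h.py <<'E'
def rayplane(s,px,P,n):
    R=np.array(s["R"]);c=-R.T@np.array(s["t"]);n=np.array(n,float)
    d=R.T@np.array([(px[0]-s["cx"])/s["fx"],(px[1]-s["cy"])/s["fy"],1])
    return c+d*(n@(np.array(P)-c))/(n@d)
E
python3 - <<'E'
from h import *; from workcell import bot
a=bot.snapshot("scene")
for p in((315,283),(211,258),(57,232)): print(np.round(rayplane(a,((p[0]+.5)/4-.5+165,(p[1]+.5)/4-.5+135),[577,-262,0],[1,0.016,0]),1))
print("orig")
for p in((325,302),(220,281),(78,255)): print(np.round(rayplane(a,((p[0]+.5)/4-.5+165,(p[1]+.5)/4-.5+135),[577,-262,0],[1,0.016,0]),1))
E
```

```text
[ 575.5 -165.6   31.1]
[ 576.6 -237.    39.7]
[ 578.4 -347.3   38.2]
orig
[ 575.4 -162.2    8.7]
[ 576.6 -236.6   11.8]
[ 578.2 -339.5   12.8]
```

Emit:
apply_moves(moves=[[[0, 0, 0], [0, 0, 50], -1], [[0, 0, -4], [-15, 20, 82], -1], [[0, 0, -7], [-40, 60, 82], -1], [[0, 0, -7], [-56, 95, 82], -1], [[0, 0, -7], [-56, 108, 82], -1], [[0, 0, -7], [-56, 108, 82], -1], [[0, 0, -7], [-56, 108, 82], -1]])

```text
clock: 9.28
ee_pos: [521.5, -155.1, 77.0]
tool_rot: [-0.001, -0.668, 0.744, 0.001]
ft_force: [0.7, -0.4, -0.6]
width: 13.1
```

```bash
python3 - <<'E'
from h import *; from workcell import bot
s,R=st(bot)
out=[]
for n,(a,b,c,d) in(("scene",(135,225,215,315)),("top",(165,255,315,415))):
    sn=bot.snapshot(n);im=sn["image"][:,:,::-1][a:b,c:d]
    im=(255*(im/255.)**.5).astype(np.uint8)
    im=cv2.resize(im,(400*1,360),interpolation=cv2.INTER_CUBIC)
    for X in [(536.4,-22.1,105),(533.3,-51.9,110)]:
        p=(proj(sn,X)-[c,a])*4+1.5
        cv2.circle(im,tuple(int(v) for v in p),1,(0,0,255),-1)
    out.append(im)
cv2.imwrite("pics/g6.png",np.hstack(out))
E
```

```text
t 9.28 p [ 521.5 -155.1   77. ] z [-0.002 -0.    -1.   ] y [-0.994  0.106  0.002] F [ 0.7 -0.4 -0.6] T [-0.05  0.01 -0.04] w 13.1 q [ 0.08 -0.09 -0.26 -0.   -1.4  -0.19]
```

View pics/g6.png

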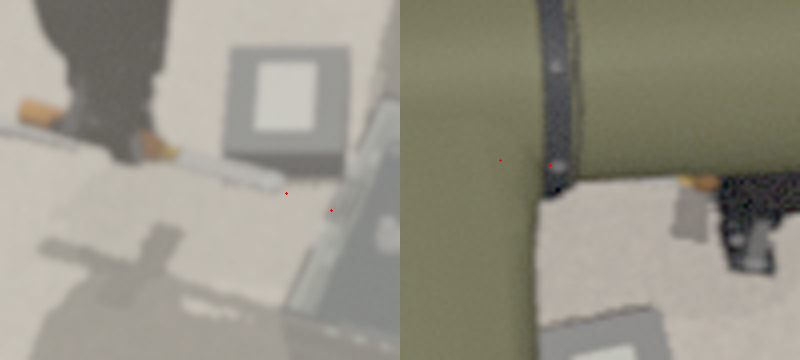

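The scene half shows the tip at (286,183), the ferrule at (172,152) and the rear end at (22,110). The slot sill is expected at (331,210).

```bash
python3 - <<'E'
from h import *; from workcell import bot
a=bot.snapshot("scene")
f=lambda p:((p[0]+.5)/4-.5+215,(p[1]+.5)/4-.5+135)
for x in(519,521.5,524):
  print([np.round(rayplane(a,f(p),[x,-155,0],[.994,-.1055,0]),1).tolist() for p in((286,183),(172,152),(22,110))])
# cover top edge near lip as check: pump lip edge ends
u=np.array([.1025,.9947]);v=np.array([-.9947,.1025])
for y in(-89,0,89):
    P=np.array([545.8,69.4])-92*u+v*y; print(y,P,np.round((proj(a,[*P,119])-[215,135])*4+1.5))
E
```

```text
[[529.8, -52.9, 116.2], [521.5, -131.2, 115.7], [510.3, -237.3, 116.5]]
[[532.4, -51.9, 119.9], [524.2, -129.9, 119.5], [513.0, -235.5, 120.2]]
[[535.1, -50.8, 123.7], [526.8, -128.5, 123.2], [515.6, -233.7, 123.9]]
-89 [624.8983 -31.2349] [278. 311.]
0 [536.37   -22.1124] [330. 197.]
89 [447.8417 -12.9899] [378.  93.]
```

Blade height checks out at TCP z + 42.5 mm from both the touch-down and the picture. I'll lower it 9.5 mm to 110 and insert.

Emit:
apply_moves(moves=[[[0, 0, 0], [0, 0, -5], -1], [[0, 0, 0], [0, 0, -9.5], -1], [[0, 0, 0], [1, 10, -9.5], -1], [[0, 0, 0], [2, 20, -9.5], -1], [[0, 0, 0], [3, 27, -9.5], -1], [[0, 0, 0], [3.5, 33, -9.5], -1], [[0, 0, 0], [3.5, 33, -9.5], -1]])

```text
clock: 10.3
ee_pos: [525.0, -121.8, 67.5]
tool_rot: [-0.001, -0.668, 0.744, 0.001]
ft_force: [0.5, -0.5, -0.9]
width: 13.1
```

Emit:
apply_moves(moves=[[[0, 0, 0], [0.5, 4, 0], -1], [[0, 0, 0], [1, 8, 0], -1], [[0, 0, 0], [1.4, 13, 0], -1], [[0, 0, 0], [1.4, 13, 0], -1]])

```text
clock: 10.8
ee_pos: [526.4, -108.4, 67.5]
tool_rot: [-0.001, -0.669, 0.744, 0.001]
ft_force: [-1.2, -0.1, -0.1]
width: 13.4
```

Emit:
apply_moves(moves=[[[0, 0, 0], [0, 0, 2], -1], [[0, 0, 0], [0, 0, 4], -1], [[0, 0, 0], [0, 0, 6], -1], [[0, 0, 0], [0, 0, 7.5], -1], [[0, 0, 0], [0, 0, 7.5], -1]])

```text
clock: 11.42
ee_pos: [526.1, -108.5, 74.3]
tool_rot: [-0.001, -0.669, 0.744, 0.001]
ft_force: [2.1, -1.6, -5.5]
width: 13.3
```

The blade is under the lip, reading -5.5 N. I'll keep lifting.

Emit:
apply_moves(moves=[[[0, 0, 0], [0, 0, 4], -1], [[0, 0, 0], [0, 0, 8], -1], [[0, 0, 0], [0, 1, 14], -1], [[0, 0, 0], [0, 2, 20], -1], [[0, 0, 0], [0, 3, 26], -1], [[0, 0, 0], [0, 3, 26], -1]])

```text
clock: 12.18
ee_pos: [526.7, -105.4, 101.5]
tool_rot: [-0.0, -0.669, 0.744, 0.001]
ft_force: [-0.4, -1.1, -1.4]
width: 13.2
```

```bash
python3 - <<'E'
from h import *; from workcell import bot
s,R=st(bot)
sn=bot.snapshot("scene");im=sn["image"][:,:,::-1][120:260,205:395]
im=(255*(im/255.)**.5).astype(np.uint8)
cv2.imwrite("pics/g7.png",cv2.resize(im,None,fx=4,fy=4,interpolation=cv2.INTER_CUBIC))
E
```

```text
t 12.18 p [ 526.7 -105.4  101.5] z [-0.001  0.    -1.   ] y [-0.994  0.106  0.001] F [-0.4 -1.1 -1.4] T [-0.19 -0.17 -0.13] w 13.2 q [ 0.18 -0.12 -0.24 -0.   -1.45 -0.28]
```

View pics/g7.png

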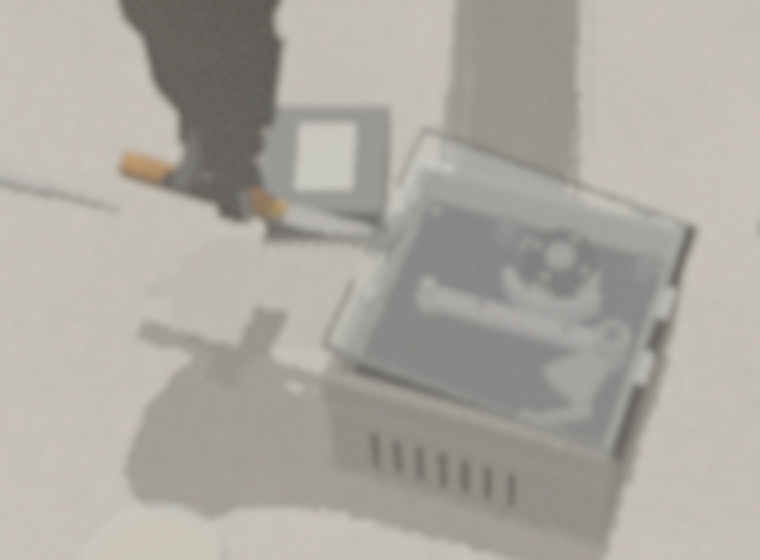

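The blade is under the raised cover edge near (380,230), and the cover is off its catches. I'll follow the arc, holding the tip at about 150 mm from the hinge.

Emit:
apply_moves(moves=[[[0, 0, 0], [0.3, 3, 8], -1], [[0, 0, 0], [0.7, 7, 17], -1], [[0, 0, 0], [1, 12, 26], -1], [[0, 0, 0], [1.7, 17, 35], -1], [[0, 0, 0], [2.5, 24, 46], -1], [[0, 0, 0], [3, 31, 56], -1], [[0, 0, 0], [4, 38, 65], -1], [[0, 0, 0], [4.7, 46, 73], -1], [[0, 0, 0], [4.7, 46, 73], -1]])

```text
clock: 13.35
ee_pos: [531.6, -58.6, 174.6]
tool_rot: [-0.0, -0.669, 0.743, 0.001]
ft_force: [-0.2, -1.1, -1.1]
width: 13.5
```

Emit:
apply_moves(moves=[[[0, 0, 0], [1, 9, 7], -1], [[0, 0, 0], [2, 18, 13], -1], [[0, 0, 0], [3, 28, 20], -1], [[0, 0, 0], [4, 38, 26], -1], [[0, 0, 0], [5, 48, 30], -1], [[0, 0, 0], [6, 58, 34], -1], [[0, 0, 0], [7, 69, 37], -1], [[0, 0, 0], [8, 80, 40], -1], [[0, 0, 0], [8, 80, 40], -1]])

```text
clock: 14.48
ee_pos: [539.7, 22.2, 214.7]
tool_rot: [-0.0, -0.669, 0.743, 0.001]
ft_force: [-1.0, -0.8, -1.2]
width: 13.5
```

```bash
python3 - <<'E'
from h import *; from workcell import bot
s,R=st(bot)
out=[]
for n,(a,b,c,d) in(("scene",(60,250,215,415)),("top",(80,270,215,415))):
    sn=bot.snapshot(n);im=sn["image"][:,:,::-1][a:b,c:d]
    im=(255*(im/255.)**.5).astype(np.uint8)
    out.append(cv2.resize(im,(400,380),interpolation=cv2.INTER_CUBIC))
cv2.imwrite("pics/g8.png",np.hstack(out))
E
```

```text
t 14.47 p [539.7  22.2 214.7] z [-0.001  0.001 -1.   ] y [-0.995  0.104  0.001] F [-1.  -0.8 -1.2] T [-0.16 -0.1   0.03] w 13.5 q [ 0.41 -0.12 -0.03 -0.   -1.65 -0.52]
```

Emit:
apply_moves(moves=[[[0, 0, 0], [1, 10, 1], -1], [[0, 0, 0], [2, 20, 2], -1], [[0, 0, 0], [3, 30, 2], -1], [[0, 0, 0], [4, 39, 1], -1], [[0, 0, 0], [5, 48, 0], -1], [[0, 0, 0], [6, 57, 0], -1], [[0, 0, 0], [6.8, 66, 0], -1], [[0, 0, 0], [6.8, 66, 0], -1]])

```text
clock: 15.58
ee_pos: [546.3, 88.1, 214.4]
tool_rot: [-0.0, -0.669, 0.743, 0.001]
ft_force: [0.4, -0.5, -0.8]
width: 13.1
```

```bash
python3 - <<'E'
from h import *; from workcell import bot
s,R=st(bot)
out=[]
for n,(a,b,c,d) in(("scene",(60,250,215,415)),("top",(80,270,215,415))):
    sn=bot.snapshot(n);im=sn["image"][:,:,::-1][a:b,c:d]
    im=(255*(im/255.)**.5).astype(np.uint8)
    out.append(cv2.resize(im,(400,380),interpolation=cv2.INTER_CUBIC))
cv2.imwrite("pics/g9.png",np.hstack(out))
E
```

```text
t 15.57 p [546.3  88.1 214.4] z [-0.002  0.001 -1.   ] y [-0.995  0.104  0.002] F [ 0.4 -0.5 -0.8] T [ 0.03  0.05 -0.04] w 13.1 q [ 0.52 -0.08  0.   -0.   -1.65 -0.63]
```

View pics/g9.png

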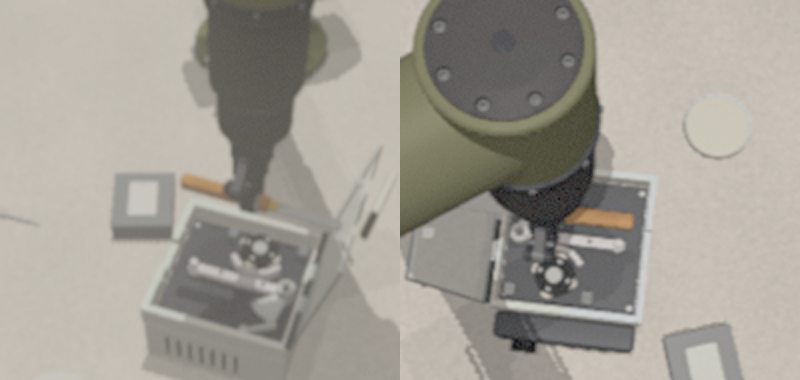

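The cover is fully open and leans back at right, with the blade clear. I'll retreat and lower the spatula at its original spot.

Emit:
apply_moves(moves=[[[0, 0, 0], [-4, -40, 0], -1], [[0, 0, 0], [-8, -80, 0], -1], [[0, 0, 0], [-13, -125, 0], -1], [[0, 0, 0], [-18, -170, 0], -1], [[0, 0, 0], [-22, -215, 0], -1], [[0, 0, 2], [-10, -260, -20], -1], [[0, 0, 5], [10, -300, -50], -1], [[0, 0, 7], [25, -335, -90], -1], [[0, 0, 7], [31, -351, -130], -1], [[0, 0, 7], [31, -351, -130], -1]])

```text
clock: 16.92
ee_pos: [574.7, -264.1, 79.6]
tool_rot: [0.002, 0.712, -0.702, -0.004]
ft_force: [0.6, 0.2, 0.7]
width: 13.5
```

Emit:
apply_moves(moves=[[[0, 0, 0], [0, 0, -35], -1], [[0, 0, 0], [0, 0, -65], -1], [[0, 0, 0], [0, 0, -90], -1], [[0, 0, 0], [0, 0, -105], -1], [[0, 0, 0], [0, 0, -112], -1], [[0, 0, 0], [0, 0, -112], -1]])

```text
clock: 17.68
ee_pos: [575.1, -264.2, -31.6]
tool_rot: [0.002, 0.712, -0.702, -0.004]
ft_force: [-0.5, -0.2, 0.1]
width: 13.2
```

Emit:
apply_moves(moves=[[[0, 0, 0], [0, 0, -1], -1], [[0, 0, 0], [0, 0, -2], -1], [[0, 0, 0], [0, 0, -3], -1], [[0, 0, 0], [0, 0, -3], -1]])

```text
clock: 18.18
ee_pos: [575.5, -264.3, -33.9]
tool_rot: [0.002, 0.712, -0.702, -0.003]
ft_force: [-0.7, 0.7, 2.4]
width: 13.1
```

Emit:
apply_moves(moves=[[[0, 0, 0], [0, 0, 0], 0], [[0, 0, 0], [0, 0, 0], 1], [[0, 0, 0], [0, 0, 0], 1], [[0, 0, 0], [0, 0, 0], 1], [[0, 0, 0], [0, 0, 0], 1], [[0, 0, 0], [0, 0, 10], 1], [[0, 0, 0], [0, 0, 30], 1], [[0, 0, 0], [0, 0, 70], 1], [[0, 0, 0], [0, 0, 120], 1], [[0, 0, 0], [0, 0, 180], 1]])

```text
clock: 19.42
ee_pos: [575.0, -264.3, 148.8]
tool_rot: [0.002, 0.713, -0.702, -0.003]
ft_force: [0.4, -0.0, 0.5]
width: 85.2
```

```bash
python3 - <<'E'
from h import *; from workcell import bot
s,R=st(bot)
for nm,z,roi in(("top",14,(170,225,370,480)),("scene",14,(180,225,165,260))):
    sn=bot.snapshot(nm);im=sn["image"];a,b,c0,d=roi;h=cv2.cvtColor(im[a:b,c0:d],cv2.COLOR_RGB2HSV)
    m=((h[...,1]>110)&(h[...,2]>60)).astype(np.uint8);ys,xs=np.nonzero(m)
    P=np.array([ray(sn,(x+c0,y+a),z)[:2] for x,y in zip(xs,ys)]);print(nm,len(P),P.mean(0),P.min(0),P.max(0))
# pump refit of post in open view: print features later
u=np.array([.1025,.9947]);v=np.array([-.9947,.1025]);o=np.array([545.8,69.4])
for p in((-54,-2),(-54,30),(-46,-44)): print(p,o+p[0]*u+p[1]*v)
E
```

```text
t 19.43 p [ 575.  -264.3  148.8] z [-0.008  0.002 -1.   ] y [-1.    -0.015  0.008] F [ 0.4 -0.   0.5] T [-0.01 -0.13 -0.04] w 85.2 q [-0.12  0.13  0.1  -0.   -1.54  0.13]
top 202 [ 577.72760083 -292.55521402] [ 570.20420565 -341.42550484] [ 585.0688844  -247.18958427]
scene 184 [ 580.40243445 -291.0411225 ] [ 570.42555191 -345.04386602] [ 589.06259795 -236.02355614]
(-54, -2) [542.2544  15.4812]
(-54, 30) [510.424   18.7612]
(-46, -44) [584.8518  19.1338]
```

The spatula is back at its spot on the bench. Next I'll shut the fingers, turn them 83°, and move over the free part of the well.

Emit:
apply_moves(moves=[[[0, 0, 10], [-10, 35, 0], -1], [[0, 0, 20], [-20, 75, 0], -1], [[0, 0, 30], [-30, 115, 0], -1], [[0, 0, 40], [-40, 155, 0], -1], [[0, 0, 50], [-50, 195, 0], -1], [[0, 0, 60], [-60, 235, 0], -1], [[0, 0, 70], [-70, 270, 0], -1], [[0, 0, 80], [-72.5, 284, 0], -1], [[0, 0, 83], [-72.5, 284, 0], -1], [[0, 0, 83], [-72.5, 284, 0], -1]])

```text
clock: 20.78
ee_pos: [506.4, 17.9, 159.1]
tool_rot: [-0.004, 0.999, -0.053, 0.003]
ft_force: [0.3, 0.9, -0.1]
width: 0.2
```

```bash
python3 - <<'E'
from h import *; from workcell import bot
s,R=st(bot)
out=[]
for n,(a,b,c,d) in(("scene",(60,250,215,415)),("top",(80,270,215,415))):
    sn=bot.snapshot(n);im=sn["image"][:,:,::-1][a:b,c:d]
    im=(255*(im/255.)**.5).astype(np.uint8);im=cv2.resize(im,(400,380),interpolation=cv2.INTER_CUBIC)
    out.append(im)
cv2.imwrite("pics/g10.png",np.hstack(out))
E
```

```text
t 20.77 p [506.4  17.9 159.1] z [ 0.007  0.007 -1.   ] y [-0.107 -0.994 -0.008] F [ 0.3  0.9 -0.1] T [-0.01  0.02  0.03] w 0.2 q [ 0.43 -0.22 -0.22 -0.   -1.56  1.03]
```

Emit:
apply_moves(moves=[[[0, 0, 0], [-4, 2, -30], -1], [[0, 0, 0], [-4, 2, -55], -1], [[0, 0, 0], [-4, 2, -75], -1], [[0, 0, 0], [-4, 2, -85], -1], [[0, 0, 0], [-4, 2, -91], -1], [[0, 0, 0], [-4, 2, -96], -1], [[0, 0, 0], [-4, 2, -99], -1], [[0, 0, 0], [-4, 2, -99], -1]])

```text
clock: 21.88
ee_pos: [502.4, 19.6, 59.7]
tool_rot: [-0.004, 0.999, -0.054, 0.003]
ft_force: [0.2, -0.6, 0.1]
width: 0.1
```

Emit:
apply_moves(moves=[[[0, 0, 0], [6, -0.6, 0], -1], [[0, 0, 0], [12, -1.2, 0], -1], [[0, 0, 0], [18, -1.8, 0], -1], [[0, 0, 0], [22, -2.3, 0], -1], [[0, 0, 0], [26, -2.7, 0], -1], [[0, 0, 0], [30, -3, 0], -1], [[0, 0, 0], [30, -3, 0], -1]])

```text
clock: 22.75
ee_pos: [531.7, 16.4, 59.4]
tool_rot: [-0.003, 0.999, -0.054, 0.002]
ft_force: [-6.0, 0.6, 2.7]
width: 0.1
```

```bash
python3 - <<'E'
from h import *; from workcell import bot
s,R=st(bot)
out=[]
for n,(a,b,c,d) in(("scene",(100,240,255,405)),("top",(120,260,235,385))):
    sn=bot.snapshot(n);im=sn["image"][:,:,::-1][a:b,c:d]
    im=(255*(im/255.)**.5).astype(np.uint8);im=cv2.resize(im,(400,373),interpolation=cv2.INTER_CUBIC)
    out.append(im)
cv2.imwrite("pics/g11.png",np.hstack(out))
E
```

```text
t 22.75 p [531.7  16.4  59.4] z [ 0.004  0.006 -1.   ] y [-0.108 -0.994 -0.007] F [-6.   0.6  2.7] T [0.02 1.92 0.02] w 0.1 q [ 0.41 -0.12 -0.32 -0.   -1.37  1.06]
```

Emit:
apply_moves(moves=[[[0, 0, 0], [4, 0, 0.5], -1], [[0, 0, 0], [8, 0, 1], -1], [[0, 0, 0], [12, 0, 1], -1], [[0, 0, 0], [16, 0, 1], -1], [[0, 0, 0], [20, 0.5, 1], -1], [[0, 0, 0], [24, 1, 1], -1], [[0, 0, 0], [24, 1, 1], -1]])

```text
clock: 23.72
ee_pos: [553.8, 16.4, 59.5]
tool_rot: [-0.002, 0.999, -0.054, -0.0]
ft_force: [-7.1, -1.9, 1.5]
width: -0.1
```

Emit:
apply_moves(moves=[[[0, 0, 0], [2, 0, 0], -1], [[0, 0, 0], [4, 0.5, 0], -1], [[0, 0, 0], [6, 1, 0], -1], [[0, 0, 0], [6, 1, 0], -1]])

```text
clock: 24.22
ee_pos: [558.4, 16.7, 59.3]
tool_rot: [-0.001, 0.999, -0.054, -0.002]
ft_force: [-7.9, -0.6, 3.7]
width: 0.2
```

Emit:
apply_moves(moves=[[[0, 0, 0], [4, 0.5, 0.5], -1], [[0, 0, 0], [7, 1, 1], -1], [[0, 0, 0], [9, 1, 1], -1], [[0, 0, 0], [11, 1, 1], -1], [[0, 0, 0], [11, 1, 1], -1]])

```text
clock: 24.85
ee_pos: [566.8, 17.8, 59.3]
tool_rot: [-0.001, 0.999, -0.054, -0.005]
ft_force: [-11.5, 2.3, 5.0]
width: -0.1
```

Emit:
apply_moves(moves=[[[0, 0, 0], [3, 0, 0.5], -1], [[0, 0, 0], [4, 0, 0.5], -1], [[0, 0, 0], [4, 0, 0.5], -1]])

```text
clock: 25.22
ee_pos: [567.0, 17.8, 59.1]
tool_rot: [-0.001, 0.998, -0.054, -0.01]
ft_force: [-18.4, 3.3, 7.5]
width: 0.0
```

The force climbs from 11 to 18 N with no travel, about 41 mm past first contact, so this is the end stop. I'll use the last picture to check.

```bash
python3 - <<'E'
from h import *; from workcell import bot
s,R=st(bot)
out=[]
for n,(a,b,c,d) in(("scene",(80,270,175,375)),("top",(120,310,240,440))):
    sn=bot.snapshot(n);im=sn["image"][:,:,::-1][a:b,c:d]
    im=(255*(im/255.)**.5).astype(np.uint8);im=cv2.resize(im,(400,380),interpolation=cv2.INTER_CUBIC)
    for p in((66,-2),(-46.3,-44)):
        X=[545.8+.1025*p[0]-.9947*p[1],69.4+.9947*p[0]+.1025*p[1],110];q=(proj(sn,X)-[c,a])*2
        cv2.circle(im,tuple(int(v) for v in q),2,(0,0,255),-1)
    out.append(im)
cv2.imwrite("pics/g12.png",np.hstack(out));st(bot)
E
```

```text
t 25.23 p [567.   17.8  59.1] z [-0.019  0.002 -1.   ] y [-0.108 -0.994 -0.   ] F [-18.4   3.3   7.5] T [1.02 6.13 0.1 ] w 0.0 q [ 0.38  0.   -0.2  -0.01 -1.39  1.09]
t 25.32 p [567.   17.8  59.1] z [-0.019  0.002 -1.   ] y [-0.108 -0.994 -0.   ] F [-17.7   2.6   7.6] T [1.11 6.08 0.08] w -0.1 q [ 0.38  0.   -0.2  -0.01 -1.39  1.09]
```

View pics/g12.png

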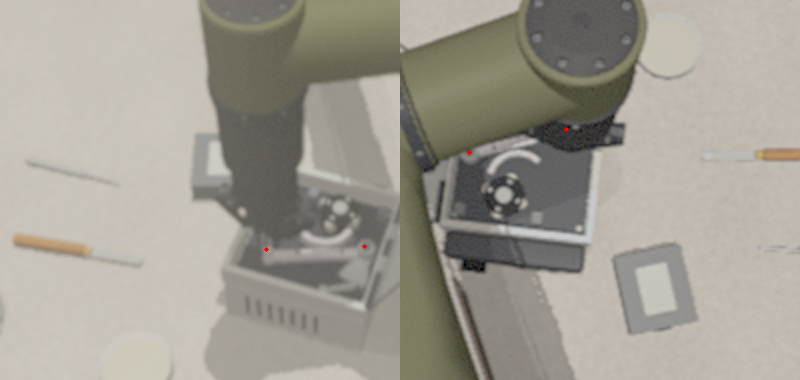

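The arm bar lies along the predicted end-stop line, with the post near (268,255), and the spatula and bystanders are in place. The cover falls outside this crop, so I'll compare it numerically with the earlier open picture.

```bash
python3 - <<'E'
from h import *; from workcell import bot
sn=bot.snapshot("scene");im=sn["image"][:,:,::-1][60:250,215:415]
im=cv2.resize((255*(im/255.)**.5).astype(np.uint8),(400,380),interpolation=cv2.INTER_CUBIC)
old=cv2.imread("pics/g9.png")[:,:400]
f0=cv2.imread("pics/scene0.png")[60:250,215:415];f0=cv2.resize((255*(f0/255.)**.5).astype(np.uint8),(400,380),interpolation=cv2.INTER_CUBIC)
u=np.array([.1025,.9947]);v=np.array([-.9947,.1025]);o=np.array([545.8,69.4])
for th in(1.95,):
  P=[(proj(sn,[*(o+(92-r*np.cos(th))*u+y*v),117+r*np.sin(th)])-[215,60])*2 for r,y in((60,-85),(180,-85),(180,85),(60,85))]
m=np.zeros((380,400),np.uint8);cv2.fillPoly(m,[np.int32(P)],255);print(np.round(P).tolist())
g=lambda a:cv2.cvtColor(a,cv2.COLOR_BGR2GRAY).astype(float)
for n,a in(("g9",old),("start",f0)):print(n,cv2.mean(np.abs(g(im)-g(a)),m)[0], "corr",np.corrcoef(g(im)[m>0],g(a)[m>0])[0,1])
E
```

```text
[[309.0, 325.0], [361.0, 280.0], [397.0, 158.0], [346.0, 211.0]]
g9 15.997798811358132 corr 0.6434527638287738
start 8.463790446841294 corr 0.7784243755116974
```

```bash
python3 - <<'E'
from h import *; from workcell import bot
u=np.array([.1025,.9947]);v=np.array([-.9947,.1025]);o=np.array([545.8,69.4])
def up(a):return cv2.cvtColor(a,cv2.COLOR_BGR2GRAY).astype(np.float32)
sn=bot.snapshot("scene");im=sn["image"][:,:,::-1][60:250,215:445]
new=up(cv2.resize((255*(im/255.)**.5).astype(np.uint8),(460,380),interpolation=cv2.INTER_CUBIC));old=up(cv2.imread("pics/g9.png")[:,:400])
ys=np.linspace(-80,80,80)
for th in np.arange(1.2,2.11,.05):
    row=[]
    for g in(old,new):
        L=[]
        for r in(181,187):
            P=np.array([(proj(sn,[*(o+(92-r*np.cos(th))*u+y*v),117+r*np.sin(th)])-[215,60])*2 for y in ys],np.float32)
            L.append(cv2.remap(g,P[:,0].copy(),P[:,1].copy(),cv2.INTER_LINEAR).ravel())
        ok=(P[:,0]<g.shape[1]-3);row.append(float(np.mean((L[0]-L[1])[ok])) if ok.any() else 0)
    print(round(th,2),np.round(row,1))
E
```

```text
1.2 [ 4.7 -2.7]
1.25 [10.2 -0.4]
1.3 [-0.9 -2.2]
1.35 [0.2 0.2]
1.4 [-2.3 -2.5]
1.45 [-2.3 -2. ]
1.5 [-2. -2.]
1.55 [-1.9 -2.1]
1.6 [-1.3 -1.7]
1.65 [-0.7 -1.5]
1.7 [-2.  -1.5]
1.75 [-1.5 -0.3]
1.8 [-1.7 -0.4]
1.85 [-2.4  1.1]
1.9 [-3.5 -2.7]
1.95 [-0.   2.7]
2.0 [-0.1 -4.3]
2.05 [-0.4  0.1]
2.1 [-0.2 -0. ]
```

An edge at the predicted lip line stands at about 1.95 rad, so the cover is still open. I'll hand in.

```bash
python3 - <<'E'
from h import *; from workcell import bot
st(bot);print(bot.finish_job())
E
```

```text
t 25.43 p [567.   17.8  59.2] z [-0.019  0.002 -1.   ] y [-0.108 -0.994 -0.   ] F [-17.8   2.5   8.4] T [1.08 6.12 0.13] w 0.2 q [ 0.38 -0.   -0.2  -0.01 -1.39  1.09]
the job is handed in; nothing more can be done
None
```

I levered the cover up at the pry slot with the spatula and swung it fully back. I then lowered the spatula onto its old place on the bench. With the shut fingers I pushed the pressure arm to its end stop, and the job was handed in at 25.4 s while still holding it.

**Pressure arm:** The last reading was about 18 N on the fingers. The force had risen from 11 to 18 N with almost no travel, about 41 mm after first contact. The picture shows the bar at the predicted end-stop position.

**Spatula and other objects:** The spatula lay flat with nothing touching it. The slide box, forceps and dish, the ones in view, had not moved visibly.

**Checks that disagreed or stayed unconfirmed:**
- **Finger height:** The fingertips sit about 36 mm higher than the reported tool position. The first grasp closed in the air above the handle because of this, and I corrected it by lowering in steps and watching the force.
- **Cover, at the end:** A plain image comparison with the earlier open picture was inconclusive; it was nearer to the start picture, perhaps because the robot's shadow had moved. An edge check then put the free edge at about 1.95 rad, though with a weak signal.
- **Upward force:** During the push the fingers also felt about 8 N upward that I did not explain.
- **Pawl:** I did not see the click directly. I inferred it from the arm being well past the click angle.

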